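Shut the cement vial and hold the bonded sleeve in the V-block

TASK

The grey pipe sleeve has just been cemented and must set straight. First flip the open orange cap of the cement vial fully shut; then take the sleeve from its foam rest, lay it along the V-block, centred lengthwise, and push it down against both sides of the V until the sprung block has sunk well past half of its travel (bottoming it is fine). Finish while still holding it pressed down evenly with the gripper's fingers (gripped, or with closed fingertips on its top): do not ease off at the end, and leave the cap shut and the other loose things on the bench where they are.

Things in the scene. Friction and masses are not known exactly. Their poses are not given: they have to be found in the camera images.
- cap_orange (a joint): Hinge angle of the orange flip cap (rad): 0 = fully shut, grows as it opens; 2.0 is its stop; it starts open at 1.2 to 1.9. A stiff hinge (about 0.02 N m of friction, no spring): the cap stays wherever it is left and needs only about 1 N at its rim. The only open cap in the rack.
- cap_orange_hinge (a point): On the orange cap's hinge line, fixed to the vial, 17 mm from the vial's axis, 84.5 mm above the table. y = hinge line; -x points across the vial's mouth. The shut cap lies along -x: disc 30 mm across, centred 17 mm out, underside at this height. Open by a, it stands along (-cos a, 0, sin a), outer face to +x: close it by pushing that face towards -x, then down.
- cap_orange_tab (a point): Point on the outer face of the orange cap's thumb tab, 38 mm from the hinge; moves with the cap. The cap's disc is 6 mm thick; the tab is 12 mm wide, 3 mm thick and ends 42 mm from the hinge.
- rack: Fixed steel rack, 70 x 170 mm, 48 mm tall, origin at the centre of its underside, long side along y. Holds three fixed vials (26 mm diameter, rims 84 mm above the table) 50 mm apart along y, with orange, blue and white caps in any order; blue and white are shut (tops 91 mm above the table). All caps hinge on the rack's +x side.
- sleeve: Grey plastic pipe sleeve with a thin black seam round its middle and black plugs in both ends: a plain closed cylinder, 48 mm diameter, 100 mm long, about 0.12 kg, loose. Origin at its centre, x axis along the cylinder. It starts lying on the foam rest, its axis 39 mm above the table.
- foam_rest: Fixed white foam pad, 130 x 100 mm, 15 mm thick, origin at the centre of its underside; the sleeve lies along its x axis between two 6 mm high ridges (24.5 mm to either side at their outer edges) that keep it from rolling.
- jig: Fixed base of the V-block jig: plate 100 x 70 x 10 mm with a blue housing 74 x 50 mm up to 35 mm above the table; origin at the centre of its underside; the V runs along its x axis.
- cradle (a joint): How far the sprung V-block is pushed down (m): 0 = up, 0.012 = bottomed. It carries the sleeve's weight without sinking; it begins to sink at a push of about 0.5 N and takes about 9 N to bottom (0.7 N per mm). It does not yield sideways: a sleeve gripped stiffly even a little off the V's centre line bears on one face only, while a free one centres itself and, pressed straight down from above, bears on both.
- v_axis (a point): Point moving with the V-block: mid-length, where a seated sleeve's axis lies (95 mm above the table with the block up); x along the V, z up. The 90 degree V opens upward, 60 mm long. Its lips lie 15 mm below this point, 19 mm to either side; the block is at most 21.5 mm to either side, so fingers gripping the sleeve pass outside it. The blue housing's top is 60 mm below this point (block up).
- spare: Loose white plastic ring, 42 mm diameter, 55 mm tall, standing; origin under its centre. Leave alone.
- motor: Loose black motor, about 95 x 64 x 60 mm, lying; origin under its middle. Leave alone.
- driver: Loose screwdriver lying on the bench. Leave alone.
- nut: Loose brass disc, 24 mm diameter, 10 mm tall. Leave alone.
- spacer: Loose aluminium disc, 32 mm diameter, 18 mm tall. Leave alone.
- cleaner: Loose red can, 60 mm diameter, 120 mm tall, origin under its centre. Leave alone.
Mind the look-alikes: they are no part of the job. What is shaped like the sleeve but purple is not meant.

How it is judged:
By the outcome, as a careful person would: the job done as asked, in the order asked, and still so for the second after the job is handed in, while the arm keeps its last pose, push and grip.
It also fails if it takes over 59 s, if anything falls off the work surface, if the arm or the gripper's body presses on something with over 40 N, if the wrist force passes 120 N, or if a joint passes its speed limit or range.

ROBOT

A 6-joint arm with a two-finger parallel gripper is mounted at the origin on the work surface. World frame = base frame: x ahead of the robot, y to its left, z up, the work surface at z = 0. Lengths are in mm, angles in rad, forces in N, time in s.
With the tool pointing down it reaches from about 300 to 850 mm from the base axis. Payload 4.2 kg.
Tool frame: the origin (TCP) lies between the finger pads; the fingertips stand 11 mm ahead of it and the grasp point (between the pads) lies 8 mm behind it; z points along the fingers, y is the line along which they close (so a half turn about z gives the same grasp; the last joint's range is limited). The gripper opens to 91 mm and grips with 3 to 60 N. Pads are 32 mm wide; open, the fingers measure 118 mm over their backs; the gripper's body (76 mm by 178 mm) begins 60 mm behind the grasp point.
Start: joints at [-1.268, 0.32, 1.565, -0, 1.257, -0.02], TCP at [182.406, -545.316, 224.976] pointing down, gripper open.
Joint ranges: [-3.11, 3.11], [-0.84, 2.01], [0.21, 2.61], [-1.34, 4.49], [0.05, 2.63], [-2.56, 2.56]. Speed limits (rad/s): [2.57, 2.57, 3.14, 3.14, 3.14, 3.14].

INTERFACE

Orientations are given as a rotation vector (axis times angle).
In Python, from plant import telemetry, imaging, ticket gives the robot as it stands.
- The arm moves only by the shell command python3 -m inch 'ROWS' [FORCE]. ROWS is JSON, a list of rows, each a list of 3 entries, a list of its own where there are three numbers: the turn, a rotation vector about the tool's x, y, z in degrees, then the shift along the tool's x, y, z in mm, then the opening, from 0 (shut) to 1 (fully open). In form: [[[rx, ry, rz], [dx, dy, dz], gripper], ...]. A call has 1 to 20 rows; each row shifts and turns the commanded pose from where the row before left it, along the tool's axes as they then stand; what a row does not reach is not made up. A row lasts 1/12 s, in which the tool goes at most 41.7 mm and 7.16 degrees, less where a joint would pass 70% of its speed; a pose out of reach is approached as far as the arm can. A call is refused whole if a number of a shift passes 41.7 or a number of a turn 7.16, either way. A call with a gripper value outside its range is refused whole. The fingers move at their own pace and stop on an object; FORCE is the grip in N (left out, the last holds). Time passes only in rows, so rows that do not move let the fingers close. It gives the time, the measured TCP pose, the force, the opening and the grip force at its end, in the units of the state.
- telemetry.get_state(): the state, without advancing time (a new reading comes with each control period).
- imaging.get_image(name): name is "scene" or "top" or "wrist"; returns the picture (400x640x3 uint8, red, green, blue); there is no depth.
- imaging.camera_model(name): a dict with "intrinsics" (3x3 intrinsics, pixels), "rvec" (rotation vector, rad) and "tvec" (3), from world to camera coordinates, as OpenCV has them. Camera axes: x right, y down, z forward; pixel columns grow to the right and rows downward; lengths in mm; the calibration is good to about 2 mm. A picture is of the moment at which its call begins: read the wrist's pose just before it. camera_model takes no time and is no camera call; for the wrist camera it gives the pose at the moment of the call.
- ticket.finish_job(): hands the job in; it is judged then, once.
The state is a dict: "t": time; "qpos": joint angles; "qvel": joint speeds; "effort": joint torques, N m; "tool_pos": TCP position; "tool_rot": TCP orientation; "wrist_force": force on the tool from outside, world axes, zero at the start; "wrist_torque": the same for the moment, N m; "grip_width": finger opening in mm; "finger_force": force on a finger pad.
Only numpy, scipy, OpenCV 4.12 (cv2) and the standard library are available. Lean on these libraries where they do the work, as an engineer would, in place of code of your own. Each camera call takes 0.05 s, during which the arm holds its last target. There are 200 camera calls.

## Working session

There is one attempt and no reset: what is moved stays moved. The work goes in short steps, Python scripts to look and compute and a shell command to move; the robot and the scene stay as the last step left them, time stands still between calls to the robot, and variables do not carry over. Pictures are saved under pics/ and viewed, at most 10 in all, crops included, and the job is handed in when it is done.

```bash
ls; mkdir -p pics
python3 - <<'E'
from plant import telemetry, imaging
import cv2
for n in("top","scene"):
    cv2.imwrite(f"pics/{n}0.png",imaging.get_image(n)[:,:,::-1])
    print(imaging.camera_model(n))
print(telemetry.get_state())
E
```

```text
pics
{'intrinsics': array([[428.45219675,   0.        , 320.80573291],
       [  0.        , 428.45219675, 200.11015032],
       [  0.        ,   0.        ,   1.        ]]), 'rvec': array([ 2.21408139, -1.95562527,  0.23851359]), 'tvec': array([-99.80428088, 608.81900469, 919.87485718])}
{'intrinsics': array([[464.2758544 ,   0.        , 317.64545887],
       [  0.        , 464.2758544 , 198.87469659],
       [  0.        ,   0.        ,   1.        ]]), 'rvec': array([ 2.41393939,  0.6088412 , -0.18501549]), 'tvec': array([-503.31965757, -167.14046902, 1304.9726271 ])}
{'t': 0.1, 'qpos': array([-1.26797183e+00,  3.20186483e-01,  1.56551616e+00, -5.27606853e-06,
        1.25738975e+00, -1.99679294e-02]), 'qvel': array([ 2.18607560e-03, -7.42743608e-05, -1.82396721e-03, -6.59337593e-04,
       -2.57810106e-03,  9.10981037e-04]), 'effort': array([-8.93390225e-04, -4.13335454e+01, -2.32509470e+01,  7.28072086e-02,
        4.20953287e-02, -3.78017899e-05]), 'tool_pos': array([ 182.29132948, -544.89896177,  224.24403801]), 'tool_rot': array([-3.09929894e+00, -5.04606770e-01,  3.39706625e-04]), 'wrist_force': array([-0.18156914,  0.18708241,  0.09514557]), 'wrist_torque': array([-0.01548485,  0.01190034, -0.01211675]), 'finger_force': 0.0, 'grip_width': 91.34163304859935}
```

View pics/top0.png

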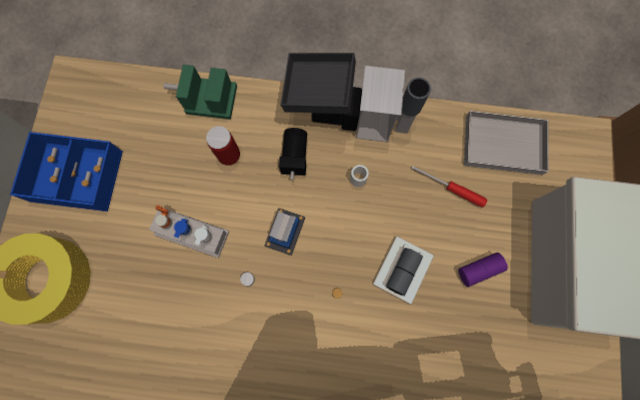

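View pics/scene0.png

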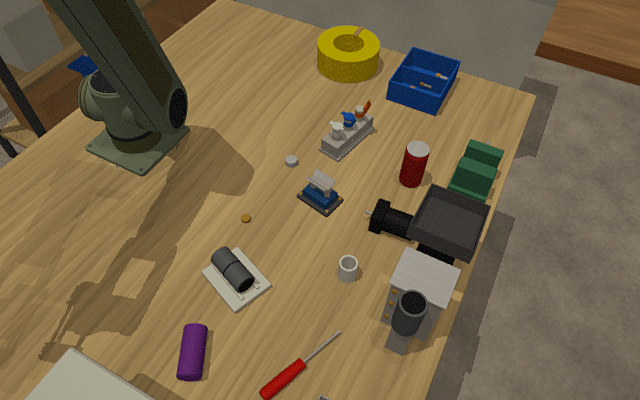

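The top view shows the rack at about (188,232) with the orange cap open at (162,210), the jig at (285,231), the foam and sleeve at (404,269), and the purple decoy at (484,269). Next I'll enlarge these.

Run:
```python
import cv2,numpy as np
t=cv2.imread("pics/top0.png");s=cv2.imread("pics/scene0.png")
def c(im,x,y,w,h,k):
    return cv2.resize(im[y:y+h,x:x+w],(w*k,h*k),interpolation=cv2.INTER_CUBIC)
A=c(t,140,200,100,60,4);B=c(t,255,200,100,60,4);C=c(t,355,230,100,80,4);D=c(s,310,90,100,80,4)
cv2.imwrite("pics/m1.png",np.vstack([np.hstack([A,B]),np.hstack([C,D])]))
```

```text
(no output)
```

View pics/m1.png

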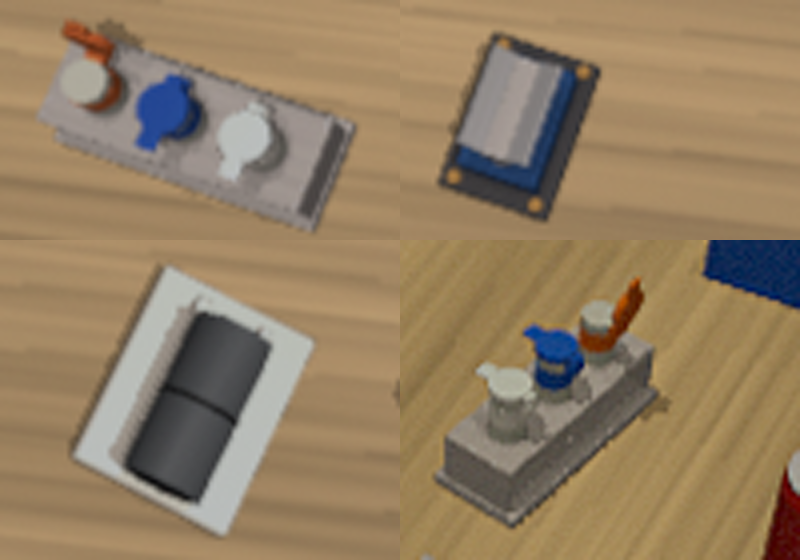

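```bash
cat > h.py <<'E'
import numpy as np,cv2
from plant import imaging
def ray(n,uv,z,cm=None):
    c=cm or imaging.camera_model(n);R=cv2.Rodrigues(c["rvec"])[0];o=-R.T@c["tvec"]
    d=R.T@np.linalg.inv(c["intrinsics"])@np.array([uv[0],uv[1],1.])
    return o+d*(z-o[2])/d[2]
def proj(n,P):
    c=imaging.camera_model(n)
    return cv2.projectPoints(np.array(P,float).reshape(-1,3),c["rvec"],c["tvec"],c["intrinsics"],None)[0].reshape(-1,2)
E
python3 - <<'E'
from h import *
np.set_printoptions(precision=1,suppress=True)
A=lambda x,y:(x/4+140,y/4+200)
B=lambda x,y:(255+(x-400)/4,y/4+200)
C=lambda x,y:(x/4+355,(y-240)/4+230)
D=lambda x,y:((x-400)/4+310,(y-240)/4+90)
print("caps top",[ray("top",A(*p),z) for p,z in[((89,82),84),((168,110),91),((245,138),91)]])
print("caps scene",[ray("scene",D(*p),z) for p,z in[((599,313),84),((558,342),91),((510,383),91)]])
j=np.array([ray("top",B(*p),10) for p in[(497,33),(600,68),(546,220),(440,185)]]);print("jig",j,j.mean(0))
e=j[0]-j[3]+j[1]-j[2];print(np.arctan2(e[1],e[0]),np.linalg.norm(e)/2)
f=np.array([ray("top",C(*p),15) for p in[(163,265),(315,345),(224,537),(73,456)]]);print("foam",f.mean(0))
e=f[0]-f[3]+f[1]-f[2];print(np.arctan2(e[1],e[0]),np.linalg.norm(e)/2)
s=np.array([ray("top",C(*p),39) for p in[(165,387),(236,423)]]);print("seam",s,s.mean(0))
s=np.array([ray("top",C(*p),39) for p in[(197,312),(271,345),(202,502),(127,466)]]);print("sl",s,s.mean(0))
print("tab",ray("top",A(72,28),115))
E
```

```text
caps top [array([522.3, 326.3,  84. ]), array([511.1, 276.4,  91. ]), array([500.8, 230.6,  91. ])]
caps scene [array([523.5, 331.2,  84. ]), array([514.4, 283.6,  91. ]), array([503.9, 232.3,  91. ])]
jig [[598.8  76.8  10. ]
 [584.9  11.   10. ]
 [488.9  30.9  10. ]
 [501.8  97.1  10. ]] [543.6  53.9  10. ]
-0.20528298401493014 98.56810890351088
foam [ 486.4 -237.3   15. ]
-0.35862441090679614 126.57393992402231
seam [[ 488.9 -215.7   39. ]
 [ 473.5 -258.    39. ]] [ 481.2 -236.9   39. ]
sl [[ 534.6 -230.8   39. ]
 [ 520.7 -275.    39. ]
 [ 426.7 -242.    39. ]
 [ 441.5 -197.8   39. ]] [ 480.9 -236.4   39. ]
tab [546.4 329.8 115. ]
```

```bash
cat >> h.py <<'E'
def delta(target,yaw=None):
    from plant import telemetry
    from scipy.spatial.transform import Rotation as Ro
    s=telemetry.get_state();R=Ro.from_rotvec(s["tool_rot"])
    print("t %.2f"%s["t"],"pos",s["tool_pos"].round(1),"F",s["wrist_force"].round(1),"w %.1f"%s["grip_width"],"ff %.1f"%s["finger_force"])
    print("tool shift",R.inv().apply(np.array(target)-s["tool_pos"]).round(1))
    if yaw is not None:
        T=Ro.from_matrix(np.array([[np.cos(yaw),np.sin(yaw),0],[np.sin(yaw),-np.cos(yaw),0],[0,0,-1.]]))
        print("turn deg",(R.inv()*T).as_rotvec(degrees=True).round(2))
E
python3 -m inch '[[[0,0,-6.5],[0,0,0],0],[[0,0,-6.5],[0,0,0],0],[[0,0,-6.5],[0,0,0],0],[[0,0,-6.5],[0,0,0],0],[[0,0,-6.5],[0,0,0],0],[[0,0,-6.5],[0,0,0],0],[[0,0,-6.5],[0,0,0],0],[[0,0,-6.5],[0,0,0],0],[[0,0,-6.5],[0,0,0],0],[[0,0,0],[0,0,0],0],[[0,0,0],[0,0,0],0]]' 40
python3 -c "
from h import *
delta([593,312,200],1.35)"
```

```text
t: 1.02
tool_pos: [182.3, -545.1, 224.6]
tool_rot: [-2.461, -1.952, -0.0]
wrist_force: [0.8, 0.1, -0.1]
grip_width: 21.3
finger_force: 0.0
t 1.02 pos [ 182.3 -545.1  224.6] F [ 0.8  0.1 -0.1] w 21.3 ff 0.0
tool shift [928.1 204.5  25.1]
turn deg [-0.02 -0.03 -0.52]
```

```bash
python3 -m inch '[[[0,0,0],[15,7,0],0],[[0,0,0],[31,7,0],0],[[0,0,0],[31,7,0],0],[[0,0,0],[31,7,0],0],[[0,0,0],[31,7,0],0],[[0,0,0],[31,7,0],0],[[0,0,0],[31,7,0],0],[[0,0,0],[31,7,0],0],[[0,0,0],[31,7,0],0],[[0,0,0],[31,7,0],0],[[0,0,0],[31,7,0],0],[[0,0,0],[31,7,0],0],[[0,0,0],[31,7,0],0],[[0,0,0],[31,7,0],0],[[0,0,0],[31,7,0],0],[[0,0,0],[31,7,0],0]]'
python3 -m inch '[[[0,0,0],[31,7,2],0],[[0,0,0],[31,7,2],0],[[0,0,0],[31,7,2],0],[[0,0,0],[31,7,2],0],[[0,0,0],[31,7,2],0],[[0,0,0],[31,7,2],0],[[0,0,0],[31,7,2],0],[[0,0,0],[31,7,2],0],[[0,0,0],[31,7,2],0],[[0,0,0],[31,7,2],0],[[0,0,0],[31,7,2],0],[[0,0,0],[31,7,2],0],[[0,0,0],[31,7,2],0],[[0,0,0],[15,7,0],0],[[0,0,0],[0,0,0],0],[[0,0,0],[0,0,0],0]]'
python3 - <<'E'
from h import *
delta([593,312,200],1.35)
cv2.imwrite("pics/w1.png",imaging.get_image("wrist")[:,:,::-1])
t=imaging.get_image("top")[:,:,::-1];s=imaging.get_image("scene")[:,:,::-1]
cv2.imwrite("pics/t2.png",t);cv2.imwrite("pics/s2.png",s)
E
```

```text
t: 2.35
tool_pos: [399.5, -100.5, 225.0]
tool_rot: [-2.461, -1.953, -0.001]
wrist_force: [0.1, -0.9, -0.6]
grip_width: 0.3
finger_force: 0.0
t: 3.68
tool_pos: [588.2, 283.1, 198.2]
tool_rot: [-2.458, -1.956, 0.003]
wrist_force: [-1.0, 0.1, -1.5]
grip_width: 0.4
finger_force: 0.0
t 3.68 pos [588.2 283.1 198.2] F [-1.   0.1 -1.5] w 0.4 ff 0.0
tool shift [29.2 -1.8 -1.8]
turn deg [-0.08  0.07 -0.34]
```

View pics/w1.png

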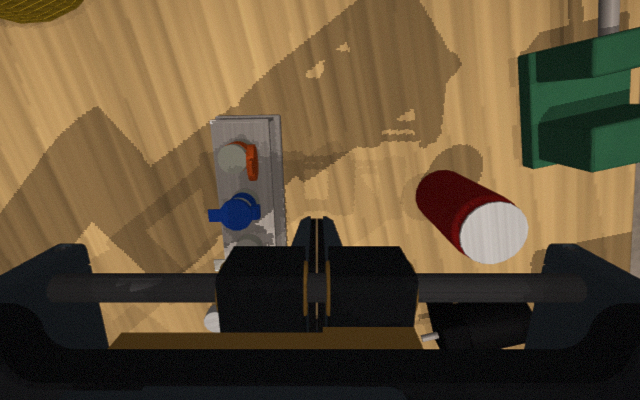

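The wrist view shows the rack aligned with the image. The orange vial's mouth is at about (232,157), its cap stands at (252,160), and the blue cap is at (239,212).

Run:
```python
from h import *
np.set_printoptions(precision=1,suppress=True)
for p,z in[((232,157),84),((239,211),91),((255,179),95),((254,143),110)]: print(p,ray("wrist",p,z))
delta([593,312,200])
```

```text
(232, 157) [524.1 331.1  84. ]
(239, 211) [517.7 283.7  91. ]
(255, 179) [540.9 309.5  95. ]
(254, 143) [552.  340.3 110. ]
t 3.83 pos [588.2 281.5 199.1] F [ 0.  -0.2 -0.4] w 0.2 ff 0.0
tool shift [30.8 -2.2 -0.9]
```

```bash
python3 -m inch '[[[0,0,0],[17,-3,14],0],[[0,0,0],[16,-3,14],0],[[0,0,0],[0,0,18],0],[[0,0,0],[0,0,18],0],[[0,0,0],[0,0,14],0],[[0,0,0],[0,0,6],0],[[0,0,0],[0,0,0],0],[[0,0,0],[0,-8,0],0],[[0,0,0],[0,-8,0],0],[[0,0,0],[0,-8,0],0],[[0,0,0],[0,-8,0],0],[[0,0,0],[0,-8,0],0],[[0,0,0],[0,-8,0],0],[[0,0,0],[0,-8,0],0],[[0,0,0],[0,-8,0],0],[[0,0,0],[0,-7,0],0],[[0,0,0],[0,0,0],0]]'
python3 - <<'E'
from h import *
delta([540.4-20*.976,326.3+20*.218,102])
E
```

```text
t: 5.25
tool_pos: [519.8, 332.2, 115.0]
tool_rot: [-2.457, -1.956, 0.002]
wrist_force: [-0.0, -0.2, 0.1]
grip_width: 0.6
finger_force: 0.0
t 5.25 pos [519.8 332.2 115. ] F [-0.  -0.2  0.1] w 0.6 ff 0.0
tool shift [-1.2  1.4 13. ]
```

Now I'll descend to press the cap shut.

```bash
python3 -m inch '[[[0,0,0],[0,0,4],0],[[0,0,0],[0,0,4],0],[[0,0,0],[0,0,3],0],[[0,0,0],[0,0,2],0],[[0,0,0],[0,0,1],0],[[0,0,0],[0,0,0],0]]'
```

```text
t: 5.75
tool_pos: [521.3, 331.7, 101.7]
tool_rot: [-2.459, -1.955, 0.001]
wrist_force: [-3.0, -1.1, 8.2]
grip_width: 0.2
finger_force: 4.0
```

```bash
python3 -m inch '[[[0,0,0],[0,0,0.5],0],[[0,0,0],[0,0,0.5],0],[[0,0,0],[0,0,0.5],0],[[0,0,0],[0,0,0],0]]'
```

```text
t: 6.08
tool_pos: [521.3, 331.7, 101.6]
tool_rot: [-2.459, -1.955, -0.0]
wrist_force: [-4.8, -1.9, 15.5]
grip_width: 0.5
finger_force: 7.3
```

```bash
python3 -m inch '[[[0,0,0],[0,0,-4],0],[[0,0,0],[0,0,-15],0],[[0,0,0],[0,0,-30],0.3],[[0,0,0],[-30,0,-35],1],[[0,0,0],[-30,0,-15],1],[[0,0,0],[-10,0,0],1],[[0,0,0],[0,0,0],1]]'
python3 - <<'E'
from h import *
from plant import telemetry
cv2.imwrite("pics/w3.png",cv2.resize(imaging.get_image("wrist")[80:300,150:400,::-1],None,fx=2,fy=2))
print(telemetry.get_state()["qpos"])
delta([481,-236.6,200],-0.36)
E
```

```text
t: 6.67
tool_pos: [506.3, 264.6, 195.6]
tool_rot: [2.461, 1.952, 0.001]
wrist_force: [-0.0, 0.3, -0.7]
grip_width: 30.4
finger_force: 0.0
[4.63104544e-01 3.35484547e-01 1.62035351e+00 3.54632853e-04
 1.18624831e+00 6.91924193e-01]
t 6.72 pos [506.3 265.8 194.5] F [-0.1  0.4 -0.8] w 35.2 ff 0.0
tool shift [-495.    89.4   -5.6]
turn deg [-2.000e-02  3.000e-02  9.751e+01]
```

View pics/w3.png

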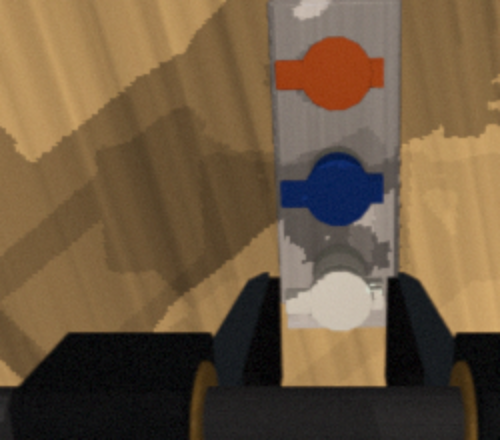

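The cap is shut, lying flat like its neighbours. Next is the sleeve.

```bash
python3 -m inch '[[[0,0,0],[-15,3,-1],1],[[0,0,0],[-30,5.4,-1],1],[[0,0,0],[-30,5.4,-1],1],[[0,0,0],[-30,5.4,-1],1],[[0,0,0],[-30,5.4,-1],1],[[0,0,0],[-30,5.4,-1],1],[[0,0,0],[-30,5.4,0],1],[[0,0,0],[-30,5.4,0],1],[[0,0,0],[-30,5.4,0],1],[[0,0,0],[-30,5.4,0],1],[[0,0,0],[-30,5.4,0],1],[[0,0,0],[-30,5.4,0],1],[[0,0,0],[-30,5.4,0],1],[[0,0,0],[-30,5.4,0],1],[[0,0,0],[-30,5.4,0],1],[[0,0,0],[-30,5.4,0],1],[[0,0,0],[-20,5.4,0],1],[[0,0,0],[-10,2,0],1],[[0,0,0],[0,0,0],1]]'
python3 -m inch '[[[0,0,6.5],[0,0,0],1],[[0,0,6.5],[0,0,0],1],[[0,0,6.5],[0,0,0],1],[[0,0,6.5],[0,0,0],1],[[0,0,6.5],[0,0,0],1],[[0,0,6.5],[0,0,0],1],[[0,0,6.5],[0,0,0],1],[[0,0,6.5],[0,0,0],1],[[0,0,6.5],[0,0,0],1],[[0,0,6.5],[0,0,0],1],[[0,0,6.5],[0,0,0],1],[[0,0,6.5],[0,0,0],1],[[0,0,6.5],[0,0,0],1],[[0,0,6.5],[0,0,0],1],[[0,0,6.5],[0,0,0],1],[[0,0,0],[0,0,0],1],[[0,0,0],[0,0,0],1]]'
python3 - <<'E'
from h import *
cv2.imwrite("pics/w4.png",imaging.get_image("wrist")[:,:,::-1])
delta([481,-236.6,200],-0.36)
E
```

```text
t: 8.3
tool_pos: [484.0, -237.8, 199.6]
tool_rot: [-2.459, -1.952, 0.002]
wrist_force: [-0.3, 0.5, 0.1]
grip_width: 91.2
finger_force: 0.0
t: 9.72
tool_pos: [484.1, -235.0, 200.6]
tool_rot: [-3.092, 0.552, 0.002]
wrist_force: [-0.4, -0.0, -0.1]
grip_width: 91.0
finger_force: 0.0
t 9.77 pos [ 484.1 -235.3  200.7] F [0.2 0.4 0.2] w 91.3 ff 0.0
tool shift [-2.5  2.3  0.7]
turn deg [-0.02  0.05  0.35]
```

View pics/w4.png

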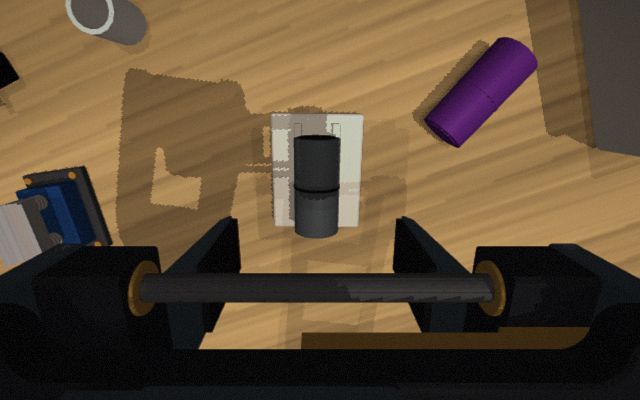

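The wrist view shows the sleeve parallel to the tool x axis. Its seam is centred at about (317,190), with edges at u=294 and 340.

Run:
```python
from h import *
np.set_printoptions(precision=1,suppress=True)
print(ray("wrist",(317,191),63)); a=[ray("wrist",p,40) for p in((294,187),(340,187))];print((a[0]+a[1])/2)
b=[ray("wrist",(317,y),z) for y,z in((134,63),(232,39))];print(b)
```

```text
[ 481.5 -235.6   63. ]
[ 479.6 -235.    40. ]
[array([ 532.9, -254.6,   63. ]), array([ 431.4, -217.2,   39. ])]
```

```bash
python3 -m inch '[[[0,0,0.3],[-2,1.5,10],1],[[0,0,0],[0,0,25],1],[[0,0,0],[0,0,30],1],[[0,0,0],[0,0,30],1],[[0,0,0],[0,0,30],1],[[0,0,0],[0,0,20],1],[[0,0,0],[0,0,14],1],[[0,0,0],[0,0,6],1],[[0,0,0],[0,0,0],1],[[0,0,0],[0,0,0],1]]'
python3 -c "
from h import *
delta([481.2,-236,36],-0.36)"
```

```text
t: 10.6
tool_pos: [481.8, -237.1, 36.2]
tool_rot: [3.09, -0.566, 0.0]
wrist_force: [-0.6, -0.2, -0.7]
grip_width: 91.2
finger_force: 0.0
t 10.60 pos [ 481.8 -237.1   36.2] F [-0.6 -0.2 -0.7] w 91.2 ff 0.0
tool shift [-0.9 -0.8  0.2]
turn deg [ 0.   -0.01 -0.15]
```

```bash
python3 -m inch '[[[0,0,0],[-1,-0.8,0],1],[[0,0,0],[0,0,0],0.6],[[0,0,0],[0,0,0],0.4],[[0,0,0],[0,0,0],0.4],[[0,0,0],[0,0,0],0.4],[[0,0,0],[0,0,0],0.4],[[0,0,0],[0,0,0],0.4],[[0,0,0],[0,0,0],0.4],[[0,0,0],[0,0,-3],0.4],[[0,0,0],[0,0,-10],0.4],[[0,0,0],[0,0,-20],0.4],[[0,0,0],[0,0,-30],0.4],[[0,0,0],[0,0,-30],0.4],[[0,0,0],[0,0,-25],0.4],[[0,0,0],[0,0,-10],0.4],[[0,0,0],[0,0,0],0.4]]' 20
python3 -c "
from h import *
delta([543.6,53.9,164],-0.205)"
```

```text
t: 11.93
tool_pos: [482.4, -236.9, 167.0]
tool_rot: [3.088, -0.567, 0.009]
wrist_force: [0.8, -0.5, -1.6]
grip_width: 47.4
finger_force: 20.0
t 11.93 pos [ 482.4 -236.9  167. ] F [ 0.8 -0.5 -1.6] w 47.4 ff 20.0
tool shift [ -46.  -293.6    2.4]
turn deg [ 0.09 -0.35 -9.06]
```

```bash
python3 -m inch '[[[0,0,-4.5],[0,0,-10],0.4],[[0,0,-4.6],[0,0,-10],0.4],[[0,0,0],[-4,-15,-8],0.4],[[0,0,0],[-8,-25,-5],0.4],[[0,0,0],[-8,-30,0],0.4],[[0,0,0],[-8,-30,0],0.4],[[0,0,0],[-8,-30,0],0.4],[[0,0,0],[-8,-30,0],0.4],[[0,0,0],[-8,-30,0],0.4],[[0,0,0],[-8,-30,0],0.4],[[0,0,0],[-8,-30,0],0.4],[[0,0,0],[-8,-25,0],0.4],[[0,0,0],[-4,-15,0],0.4],[[0,0,0],[0,0,0],0.4],[[0,0,0],[0,0,0],0.4]]'
python3 - <<'E'
from h import *
delta([455.5,72.2,200],-0.205)
cv2.imwrite("pics/w5.png",imaging.get_image("wrist")[:,:,::-1])
E
```

```text
t: 13.18
tool_pos: [460.5, 64.4, 195.6]
tool_rot: [3.124, -0.317, -0.005]
wrist_force: [-0.3, 0.0, -0.6]
grip_width: 47.7
finger_force: 20.0
t 13.18 pos [460.5  64.4 195.6] F [-0.3  0.  -0.6] w 47.7 ff 20.0
tool shift [-6.5 -6.7 -4.4]
turn deg [0.1  0.16 0.16]
```

View pics/w5.png

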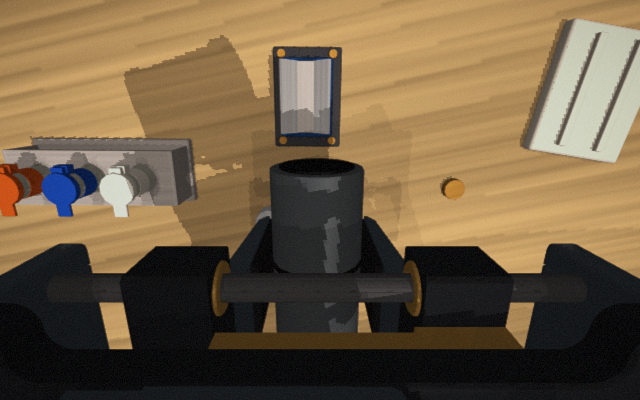

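Run:
```python
import cv2
a=cv2.imread("pics/w5.png")[35:160,255:365]
cv2.imwrite("pics/c5.png",cv2.resize(a,None,fx=4.8,fy=4.8,interpolation=cv2.INTER_CUBIC))
```

```text
(no output)
```

View pics/c5.png

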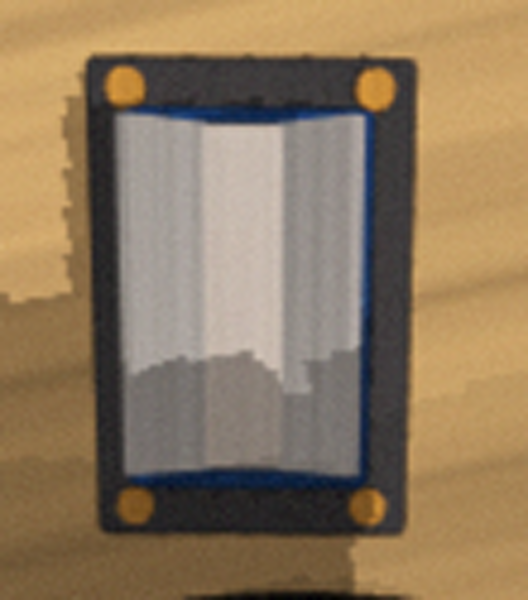

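The crop shows the plate corners at about (86,58), (416,60), (404,533) and (100,532), and the block corners at about (115,110), (368,112), (360,480) and (126,476).

Run:
```python
from h import *
np.set_printoptions(precision=1,suppress=True)
g=lambda p:(p[0]/4.8+255,p[1]/4.8+35)
for n,z,q in(("plate",10,[(86,58),(416,60),(404,533),(100,532)]),("block",80,[(115,110),(368,112),(360,480),(126,476)])):
    j=np.array([ray("wrist",g(p),z) for p in q]);c=j.mean(0);e=j[0]-j[3]+j[1]-j[2]
    w=np.linalg.norm(j[0]-j[1]),np.linalg.norm(j[2]-j[3])
    print(n,c,"yaw %.3f len %.1f"%(np.arctan2(e[1],e[0]),np.linalg.norm(e)/2),np.round(w,1))
from plant import telemetry
from scipy.spatial.transform import Rotation as Ro
s=telemetry.get_state();R=Ro.from_rotvec(s["tool_rot"])
for p,dz in(((317,175),26),((317,158),-21),((317,272),26)):
    print("sleeve in tool",R.inv().apply(ray("wrist",p,s["tool_pos"][2]+dz)-s["tool_pos"]))
```

```text
plate [544.9  54.8  10. ] yaw -0.210 len 98.4 [68.8 69. ]
block [544.9  54.7  80. ] yaw -0.209 len 60.7 [42.4 41.9]
sleeve in tool [ 50.    0.8 -26.1]
sleeve in tool [49.6  1.  20.9]
sleeve in tool [  3.1   0.8 -26. ]
```

```bash
python3 -c "
from h import *
delta([544.9,54.7,135],-0.209)"
```

```text
t 13.23 pos [460.8  63.8 195.8] F [-0.7 -0.6 -1.5] w 47.6 ff 20.0
tool shift [84.3 -8.2 60.6]
turn deg [0.09 0.13 0.31]
```

```bash
python3 -m inch '[[[0,0,0.3],[12,-1.2,0],0.4],[[0,0,0],[20,-2,0],0.4],[[0,0,0],[20,-2,0],0.4],[[0,0,0],[20,-2,10],0.4],[[0,0,0],[12,-1,20],0.4],[[0,0,0],[0,0,20],0.4],[[0,0,0],[0,0,10],0.4],[[0,0,0],[0,0,0],0.4],[[0,0,0],[0,0,0],0.4]]'
python3 -c "
from h import *
delta([544.9,54.7,94],-0.209)"
```

```text
t: 13.98
tool_pos: [545.4, 54.0, 136.7]
tool_rot: [3.124, -0.33, -0.002]
wrist_force: [-0.2, -0.4, -1.2]
grip_width: 47.5
finger_force: 20.0
t 13.98 pos [545.4  54.  136.7] F [-0.2 -0.4 -1.2] w 47.5 ff 20.0
tool shift [-0.6 -0.6 42.7]
turn deg [ 0.03  0.06 -0.1 ]
```

```bash
python3 -m inch '[[[0,0,0],[-0.6,-0.6,10],0.4],[[0,0,0],[0,0,15],0.4],[[0,0,0],[0,0,10],0.4],[[0,0,0],[0,0,5],0.4],[[0,0,0],[0,0,0],0.4],[[0,0,0],[0,0,0],0.4]]'
python3 -m inch '[[[0,0,0],[0,0,1],0.4],[[0,0,0],[0,0,1],0.4],[[0,0,0],[0,0,0],0.4]]'
```

```text
t: 14.48
tool_pos: [545.1, 55.6, 97.3]
tool_rot: [3.124, -0.328, 0.001]
wrist_force: [0.1, -0.1, -1.6]
grip_width: 47.8
finger_force: 20.0
t: 14.73
tool_pos: [545.2, 55.6, 95.4]
tool_rot: [-3.124, 0.328, -0.001]
wrist_force: [-1.0, 0.3, -1.9]
grip_width: 47.8
finger_force: 20.0
```

```bash
for i in 1 2; do python3 -m inch '[[[0,0,0],[0,0,1],0.4],[[0,0,0],[0,0,0.5],0.4],[[0,0,0],[0,0,0],0.4]]' | grep -E 'pos|force'; done
```

```text
tool_pos: [545.0, 55.6, 93.6]
wrist_force: [-0.6, 0.0, -2.2]
finger_force: 20.0
tool_pos: [545.1, 55.6, 92.3]
wrist_force: [-0.1, 0.3, 2.2]
finger_force: 20.0
```

```bash
python3 -m inch '[[[0,0,0],[0,0,-0.5],0.45],[[0,0,0],[0,0,0],0.55],[[0,0,0],[0,0,0],0.7],[[0,0,0],[0,0,0],1],[[0,0,0],[0,0,0],1],[[0,0,0],[0,0,0],1],[[0,0,0],[0,0,-8],1],[[0,0,0],[0,0,-15],1],[[0,0,0],[0,0,-20],1],[[0,0,0],[0,0,-20],1],[[0,0,0],[0,0,-20],1],[[0,0,0],[0,0,-10],1],[[0,0,0],[0,0,0],1]]'
python3 - <<'E'
from h import *
delta([544.9,54.7,94],-0.209)
cv2.imwrite("pics/w6.png",cv2.resize(imaging.get_image("wrist")[80:330,200:440,::-1],None,fx=2.4,fy=2.4,interpolation=cv2.INTER_CUBIC))
E
```

```text
t: 16.32
tool_pos: [546.5, 55.7, 188.4]
tool_rot: [-3.123, 0.328, -0.009]
wrist_force: [0.3, -0.7, 0.2]
grip_width: 91.4
finger_force: 0.0
t 16.32 pos [546.5  55.7 188.4] F [ 0.3 -0.7  0.2] w 91.4 ff 0.0
tool shift [-1.9  1.4 94.4]
turn deg [-0.09 -0.33 -0.03]
```

View pics/w6.png

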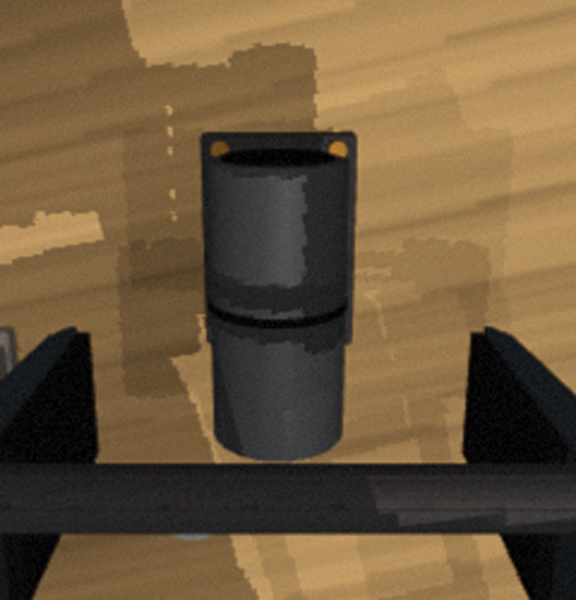

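The sleeve sits in the V, aligned with the plate. The seam bottom is at about (279,326) in the crop, the far rim's top at about (279,166), and the near rim at (279,459).

Run:
```python
from h import *
from plant import telemetry
from scipy.spatial.transform import Rotation as Ro
np.set_printoptions(precision=1,suppress=True)
g=lambda p:(p[0]/2.4+200,p[1]/2.4+80)
for p in((279,326),(279,166),(279,459)): print(ray("wrist",g(p),119))
delta([544.9,54.7,140],-0.209)
```

```text
[542.9  55.6 119. ]
[592.6  45.  119. ]
[496.6  65.5 119. ]
t 16.37 pos [545.4  55.6 186.6] F [-1.   0.8  0.7] w 91.3 ff 0.0
tool shift [-0.5  1.  46.6]
turn deg [-0.  -0.1 -0. ]
```

```bash
python3 -m inch '[[[0,0,0],[-0.5,0.6,5],0],[[0,0,0],[0,0,10],0],[[0,0,0],[0,0,10],0],[[0,0,0],[0,0,10],0],[[0,0,0],[0,0,5],0],[[0,0,0],[0,0,0],0],[[0,0,0],[0,0,0],0],[[0,0,0],[0,0,0],0],[[0,0,0],[0,0,0],0],[[0,0,0],[0,0,0],0],[[0,0,0],[0,0,0],0],[[0,0,0],[0,0,0],0]]' 40
python3 -m inch '[[[0,0,0],[0,0,4],0],[[0,0,0],[0,0,3],0],[[0,0,0],[0,0,2],0],[[0,0,0],[0,0,2],0],[[0,0,0],[0,0,2],0],[[0,0,0],[0,0,0],0]]'
```

```text
t: 17.37
tool_pos: [544.4, 55.0, 145.9]
tool_rot: [-3.124, 0.329, -0.001]
wrist_force: [0.3, 0.1, -0.4]
grip_width: 14.2
finger_force: 0.0
t: 17.87
tool_pos: [544.0, 55.0, 132.0]
tool_rot: [3.124, -0.328, -0.002]
wrist_force: [0.1, -0.4, -0.0]
grip_width: 0.4
finger_force: 0.0
```

```bash
python3 -m inch '[[[0,0,0],[0,0,1],0],[[0,0,0],[0,0,1],0],[[0,0,0],[0,0,1],0],[[0,0,0],[0,0,1],0],[[0,0,0],[0,0,1],0],[[0,0,0],[0,0,1],0],[[0,0,0],[0,0,1],0],[[0,0,0],[0,0,1],0],[[0,0,0],[0,0,0],0],[[0,0,0],[0,0,0],0]]'
python3 -m inch '[[[0,0,0],[0,0,1],0],[[0,0,0],[0,0,1],0],[[0,0,0],[0,0,1],0],[[0,0,0],[0,0,1],0],[[0,0,0],[0,0,0],0],[[0,0,0],[0,0,0],0]]'
```

```text
t: 18.7
tool_pos: [544.5, 55.1, 124.8]
tool_rot: [-3.124, 0.329, -0.001]
wrist_force: [-1.1, -0.7, 4.1]
grip_width: 0.7
finger_force: 2.1
t: 19.2
tool_pos: [544.5, 55.0, 121.0]
tool_rot: [-3.124, 0.329, -0.001]
wrist_force: [-1.3, 0.6, 7.0]
grip_width: 0.3
finger_force: 3.4
```

```bash
python3 -m inch '[[[0,0,0],[0,0,1],0],[[0,0,0],[0,0,1],0],[[0,0,0],[0,0,1],0],[[0,0,0],[0,0,0.5],0],[[0,0,0],[0,0,0],0],[[0,0,0],[0,0,0],0],[[0,0,0],[0,0,0],0]]'
python3 - <<'E'
from h import *
a=imaging.get_image("wrist")[100:300,200:440,::-1];s=imaging.get_image("scene")[80:280,270:510,::-1]
cv2.imwrite("pics/f.png",cv2.resize(np.hstack([a,s]),(800,333),interpolation=cv2.INTER_CUBIC))
delta([544.5,55,118])
E
```

```text
t: 19.78
tool_pos: [544.5, 55.0, 118.1]
tool_rot: [-3.124, 0.329, -0.002]
wrist_force: [-2.7, -0.2, 10.7]
grip_width: 0.4
finger_force: 5.1
t 19.88 pos [544.5  55.  118.2] F [-2.2 -0.2 10.3] w 0.4 ff 5.1
tool shift [-0.   0.   0.2]
```

View pics/f.png

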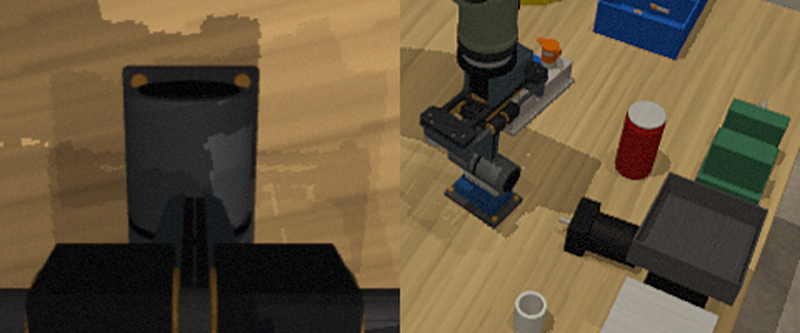

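The sleeve lies straight in the V with the closed fingers pressing its middle at about 10.5 N, so the block is bottomed. The cap is still shut and the loose items I can see haven't moved.

```bash
python3 -c "
from plant import ticket
print(ticket.finish_job())"
```

```text
the job is handed in; nothing more can be done
None
```

I handed the job in at about 20 s: the orange cap is shut, and the sleeve lies centred in the V-block, held down by closed fingertips at about 10.5 N, enough to bottom the block.

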